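# Gauge the cupola slot and show it to the camera

## Task

Take the red-handled gauge from its wooden rack, push its blade fully home into the slot on top of the green cupola while the cupola is still seated in the grey bunker, and let go of it. Then lift the cupola out of the bunker with the gauge still standing in it, and hold it upright in front of the inspection camera, its black vision slit facing the lens square on, at lens height, centred, and 100 mm from the lens. Finish holding it still there in the gripper; do not touch the camera and leave the other things on the table where they are.

Things in the scene. Friction and masses are not known exactly. Their poses are not given: they have to be found in the camera images.
- bunker: grey plastic bunker model, fixed to the table: block 160 (x) x 140 (y) x 55 high on a thin 180 x 160 x 8 plinth, flat roof at z = 55. Origin: centre of its underside. In the middle of the roof a round seat, 52 diameter, 12 deep (floor 43 above the origin), in which the cupola stands loosely
- cupola: green cupola, loose, 0.08-0.17 kg. Origin: centre of underside, z up. Round foot 48 diameter, 14 tall; above it a flat-sided block 48 (x) x 46 (y), 14 to 50 above the origin; seated, its top is 38 above the bunker roof. Top centre: blind slot 24 long (y), 6 wide (x), 18 deep, mouth chamfered by 2. The +x face (front) has a yellow panel with the black vision slit. May stand turned in its seat
- slit (a point): centre of the cupola's black vision slit (28 x 7): on its front face, 26 in front (+x) of the cupola's axis and 36 above its underside, i.e. 14 below its top
- gauge: gauge, loose, 30 g, starts upright in the rack. Origin: centre of the blade's lower end, z up. Steel blade 3 (x) x 20 (y) x 15 long; above it a red handle 16 (x) x 30 (y), 15 to 41 above the origin, its underside the shoulder. Fully home: shoulder on the part's top, blade 15 deep (gauge origin 35 above the cupola's). A half turn about z makes no difference
- rack: wooden rack block for the gauge, fixed, 64 x 64 x 24 high, with a slot 24 (y) x 6 (x) x 18 deep in the top centre. Origin: centre of its underside. The gauge starts in it, shoulder on the top (gauge origin 9 above the rack's origin)
- cam_head: inspection camera head: black box 50 (x) x 70 (y) x 52 high, origin at its centre; its height differs from run to run; looks level along its own -x, roughly towards the robot; lens barrel 40 diameter sticks out 20 from the -x face. Behind it (+x) a post rises to 347 above the table from a 100 x 100 x 12 foot plate reaching 30 in front of to 70 behind this origin
- lens (a point): centre of the lens's front face, 45 in front (-x) of the camera head's origin, at the same height; 210 to 265 above the table
- jar: glass jar with steel cap, 62 diameter, 85 tall, loose bystander; origin centre of underside
- bishop: boxwood chess bishop, 34 diameter, 77 tall, loose bystander; origin centre of underside
- crater: tan resin crater, 80 diameter, 22 tall, loose bystander; origin centre of underside
- brush: small brush lying flat, 160 long along its x, loose bystander; origin centre of underside
- paintpot: small white paint pot with blue cap, 36 diameter, 50 tall, loose bystander; origin centre of underside

How it is judged:
By the outcome, as a careful person would: the job done as asked, in the order asked, and still so for the second after the job is handed in, while the arm keeps its last pose, push and grip.
It also fails if it takes over 54 s, if anything falls off the work surface, if the arm or the gripper's body presses on something with over 40 N, if the wrist force passes 120 N, or if a joint passes its speed limit or range.

## Robot

A 7-joint arm with a two-finger parallel gripper is mounted at the origin on the work surface. World frame = base frame: x ahead of the robot, y to its left, z up, the work surface at z = 0. Lengths are in m, angles in rad, forces in N, time in s.
With the tool pointing down it reaches from about 0.425 to 0.95 m from the base axis. Payload 4.7 kg.
Tool frame: the origin (TCP) lies at the very end of the fingers, on their centre line; the grasp point (between the pads) lies grasp_offset behind it (grasp_offset is the distance from the TCP to the grasp point, in m); z points along the fingers, y is the line along which they close (so a half turn about z gives the same grasp; the last joint's range is limited). The gripper opens to 87 mm and grips with 3 to 60 N. Pads are 19 mm wide; open, the fingers measure 117 mm over their backs; the gripper's body (75 mm by 190 mm) begins 51 mm behind the grasp point.
Start: joints at [-1.317, 0.469, -0.049, 1.532, 0.024, 1.141, -0.082], TCP at [0.188, 0.648, 0.223] pointing down, gripper open.
Joint ranges: [-2.59, 2.59], [-0.33, 1.99], [-1.39, 1.29], [0.1, 2.45], [-1.04, 4.18], [0.21, 1.99], [-2.66, 2.66]. Speed limits (rad/s): [2.57, 2.57, 3.14, 3.14, 3.14, 3.14, 3.14].

## Interface

Orientations are given as a unit quaternion [w, x, y, z].
In Python, from workcell import read_state, read_camera, close_job, grasp_offset gives the robot as it stands.
- The arm moves only by the tool carry_out, never from a script. Its argument "increments" is one flat list of numbers, 7 for each row, row after row: the shift along the world's x, y, z in cm, then the turn, a rotation vector about the world's x, y, z in units of 8 degrees (1.0 is 8 degrees), then the finger opening in cm, from 0 to 8.7. In form: [x, y, z, wx, wy, wz, jaw, x, y, z, wx, wy, wz, jaw, ...]. A call has 1 to 12 rows; each row shifts and turns the commanded pose from where the row before left it; what a row does not reach is not made up. A row lasts 1/10 s, in which the tool goes at most 50 mm and 8.59 degrees, less where a joint would pass 70% of its speed; a pose out of reach is approached as far as the arm can. A call with a gripper value outside its range is refused whole. The fingers move at their own pace and stop on an object; "squeeze" is the grip in N (left out, the last holds). Time passes only in rows, so rows that do not move let the fingers close. It gives the time, the measured TCP pose, the force, the opening and the grip force at its end, in the units of the state.
- read_state(): the state, without advancing time (a new reading comes with each control period).
- read_camera(name): name is "side" or "top" or "wrist"; returns a dict with "img" (480x640x3 uint8, red, green, blue), "K" (3x3 intrinsics, pixels), "rvec" (rotation vector, rad) and "tvec" (3), from world to camera coordinates, as OpenCV has them; the wrist camera has in their place "tool_from_camera" (4x4, takes a point from camera to tool coordinates, whose origin is the TCP and whose axes are the flange's). Camera axes: x right, y down, z forward; pixel columns grow to the right and rows downward; lengths in m; the calibration is good to about 2 mm. A picture is of the moment at which its call begins: read the wrist's pose just before it. There is no depth.
- close_job(): hands the job in; it is judged then, once.
The state is a dict: "clock": time; "joint_positions": joint angles; "dq": joint speeds; "joint_torque": joint torques, N m; "tool_pos": TCP position; "eef_rot": TCP orientation; "contact_force": force on the tool from outside, world axes, zero at the start; "torque": the same for the moment, N m; "finger_gap": opening from 0.0 (shut) to 1.0 (fully open); "gripper_force": force on a finger pad.
Only numpy, scipy, OpenCV 4.12 (cv2) and the standard library are available. Lean on these libraries where they do the work, as an engineer would, in place of code of your own. Each camera call takes 0.05 s, during which the arm holds its last target. There are 200 camera calls.

## Working session

There is one attempt and no reset: what is moved stays moved. The work goes in short steps, Python scripts to look and compute and a tool call to move; the robot and the scene stay as the last step left them, time stands still between calls to the robot, and variables do not carry over. Pictures are saved under pics/ and viewed, at most 10 in all, crops included, and the job is handed in when it is done.

Besides the shell and the picture viewer there is one more tool, called after "Emit:" as name(argument=value, ...), one argument or row to a line, values as JSON. carry_out: Moves the arm, as the interface text tells. Its arguments: {"type":"object","properties":{"increments":{"type":"array"},"squeeze":{"type":"number"}},"required":["increments"]}

```bash
mkdir -p pics; cat > h.py <<'E'
import numpy as np, cv2
from workcell import read_state, read_camera, close_job, grasp_offset
def snap(n,f):
    s=read_state(); c=read_camera(n); cv2.imwrite(f'pics/{f}.png',c['img'][:,:,::-1]); 
    np.savez(f'pics/{f}.npz',pos=s['tool_pos'],rot=s['eef_rot'],**c); return s,c
E
python3 - <<'E'
from h import *
s,c=snap('side','s0'); s,d=snap('top','t0')
print(s, grasp_offset)
for x in(c,d): print(x['K'],x['rvec'],x['tvec'])
E
```

```text
{'clock': 0.05, 'joint_positions': array([-1.31690756,  0.46944976, -0.04859805,  1.53367844,  0.0240977 ,
        1.14098476, -0.08230187]), 'dq': array([ 0.00087544, -0.00012307, -0.00095665, -0.00234679,  0.00112457,
       -0.000963  , -0.00143552]), 'joint_torque': array([ 6.98440199e-04, -5.09627438e+01, -8.13043909e-02, -2.37087339e+01,
       -6.15532324e-02,  3.43624467e-02,  4.81948587e-05]), 'tool_pos': array([0.18817096, 0.64762651, 0.22150039]), 'eef_rot': array([-1.03273449e-04,  1.40908193e-01,  9.90022194e-01, -9.61854424e-04]), 'contact_force': array([-0.44884681,  0.7026621 , -0.58436322]), 'torque': array([-0.07854459, -0.02367012, -0.04257021]), 'gripper_force': 0.0, 'finger_gap': 1.0002334888230815} 0.0187
[[609.18081814   0.         316.29846259]
 [  0.         609.18081814 245.38398371]
 [  0.           0.           1.        ]] [ 2.14894472 -0.03143766  0.03462314] [-0.59753368  0.11821223  1.49846093]
[[600.04808362   0.         316.04811021]
 [  0.         600.04808362 232.43367049]
 [  0.           0.           1.        ]] [ 2.17737184 -2.1267955   0.13922009] [-0.05059267  0.61296568  1.39767449]
```

View pics/s0.png

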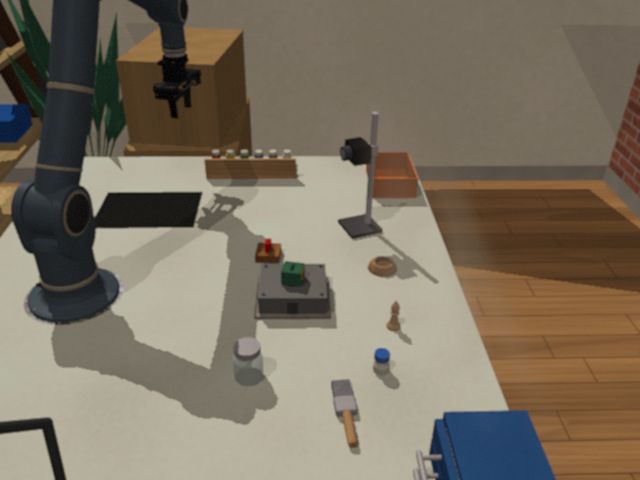

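View pics/t0.png

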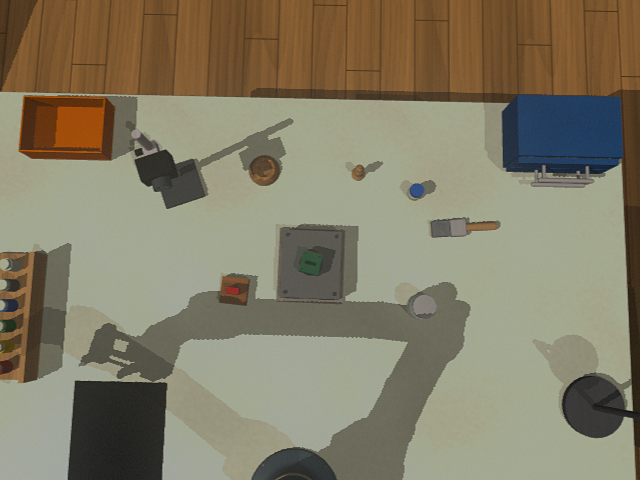

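The side view shows the gauge handle at (268,244), the cupola at (292,270) and the lens near (345,153). In the top view the gauge is at (234,290), the cupola at (311,262) and the lens near (163,186). I'll triangulate these and zoom in on the camera head.

```bash
cat >> h.py <<'E'
def ext(c):
    if 'rvec' in c: return np.asarray(c['K']), cv2.Rodrigues(np.asarray(c['rvec']))[0], np.asarray(c['tvec']).ravel()
    from scipy.spatial.transform import Rotation as R
    w,x,y,z=c['rot']; T=np.eye(4); T[:3,:3]=R.from_quat([x,y,z,w]).as_matrix(); T[:3,3]=c['pos']
    M=np.linalg.inv(T@c['tool_from_camera']); return np.asarray(c['K']),M[:3,:3],M[:3,3]
def load(f): return dict(np.load(f'pics/{f}.npz'))
def tri(obs):
    A=np.zeros((3,3));b=np.zeros(3);L=[]
    for c,u,v in obs:
        K,R,t=ext(c); o=-R.T@t; d=R.T@np.linalg.inv(K)@[u,v,1]; d/=np.linalg.norm(d)
        P=np.eye(3)-np.outer(d,d); A+=P;b+=P@o;L.append((P,o))
    X=np.linalg.solve(A,b); return X,[round(1e3*np.linalg.norm(P@(X-o)),1) for P,o in L]
def onz(c,u,v,z):
    K,R,t=ext(c); o=-R.T@t; d=R.T@np.linalg.inv(K)@[u,v,1]; return o+d*(z-o[2])/d[2]
def proj(c,X):
    K,R,t=ext(c); return cv2.projectPoints(np.atleast_2d(np.asarray(X,float)),R,t,K,None)[0][:,0]
E
python3 - <<'E'
from h import *
s,t=load('s0'),load('t0')
for n,a,b in [('gauge',(268,240),(234,290)),('cup',(292,266),(311,262)),('lens',(345,153),(163,186)),('head',(355,151),(155,170))]:
    print(n,tri([(s,*a),(t,*b)]))
a=cv2.resize(s['img'][100:180,300:410],None,fx=5,fy=5,interpolation=2)
b=cv2.resize(t['img'][120:220,110:220],None,fx=4,fy=4,interpolation=2)
cv2.imwrite('pics/c1.png',np.vstack([np.pad(a,((0,0),(0,0),(0,0)))[:300], np.pad(b[:300],((0,0),(0,110),(0,0)))])[:,:,::-1])
E
```

```text
gauge (array([0.47314975, 0.15311458, 0.05295821]), [np.float64(1.5), np.float64(1.5)])
cup (array([ 0.53821517, -0.026439  ,  0.09417272]), [np.float64(0.1), np.float64(0.1)])
lens (array([0.67947706, 0.28331037, 0.24310546]), [np.float64(2.4), np.float64(2.4)])
head (array([0.71081386, 0.30245411, 0.24069863]), [np.float64(0.3), np.float64(0.3)])
```

View pics/c1.png

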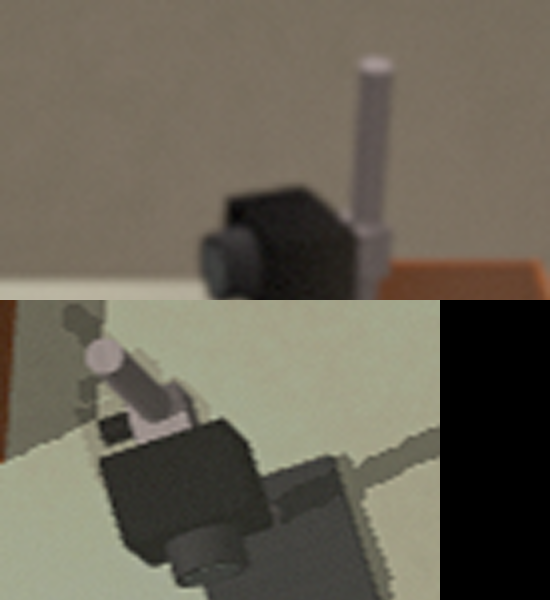

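Lens at about (343,153) in the side view. The head is yawed roughly 18° and looks toward the robot. Next I'll move above the gauge.

Emit:
carry_out(
  increments=[2.37,-4.12,0,0,0,-0.575,8.7,2.37,-4.12,0,0,0,-0.575,8.7,2.37,-4.12,0,0,0,-0.575,8.7,2.37,-4.12,0,0,0,-0.575,8.7,2.37,-4.12,0,0,0,-0.575,8.7,2.37,-4.12,0,0,0,-0.575,8.7,2.37,-4.12,0,0,0,-0.575,8.7,2.37,-4.12,0,0,0,-0.575,8.7,2.37,-4.12,0,0,0,-0.575,8.7,2.37,-4.12,0,0,0,-0.575,8.7,2.37,-4.12,0,0,0,-0.575,8.7,2.37,-4.12,0,0,0,-0.575,8.7],
)

```text
clock: 1.3
tool_pos: [0.4731, 0.152, 0.2225]
eef_rot: [-0.0, 0.585, 0.811, 0.0]
contact_force: [0.7, 0.1, -0.8]
finger_gap: 1.002
gripper_force: 0.0
```

Emit:
carry_out(
  increments=[0,0,0,0,0,0,8.7,0,0,0,0,0,0,8.7,0,0,0,0,0,0,8.7],
)

```text
clock: 1.6
tool_pos: [0.472, 0.1549, 0.2223]
eef_rot: [-0.0, 0.583, 0.813, -0.0]
contact_force: [-0.4, 0.2, 0.8]
finger_gap: 1.0
gripper_force: 0.0
```

```bash
python3 - <<'E'
from h import *
s,c=snap('wrist','w1'); print(s['tool_pos'],s['eef_rot'],s['joint_positions'],c['tool_from_camera'],c['K'][0,0])
E
```

```text
[0.47198518 0.15491725 0.22225322] [-4.33542136e-04  5.82693730e-01  8.12691708e-01 -1.33788524e-04] [-0.72435373  0.17756931  0.37001863  1.96423768 -0.0760089   1.01358108
  0.00736654] [[ 2.19617379e-04 -9.68961867e-01 -2.47210136e-01  6.70931850e-02]
 [ 9.99999869e-01  3.27117588e-04 -3.93782877e-04 -5.00734133e-04]
 [ 4.62427376e-04 -2.47210018e-01  9.68961812e-01 -1.61891021e-01]
 [ 0.00000000e+00  0.00000000e+00  0.00000000e+00  1.00000000e+00]] 348.77944926617766
```

View pics/w1.png

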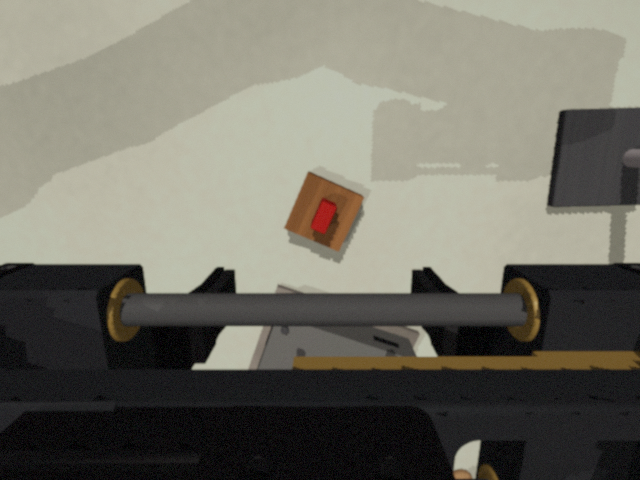

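The rack is at about (324,212) and the red handle at (324,216). The bunker edge is at the bottom and the camera foot plate at the right, nearly aligned with the tool. I'll get the yaws by segmentation.

```bash
python3 - <<'E'
from h import *
c=load('w1'); im=c['img'].astype(int); t=load('t0'); s=load('s0')
hsv=cv2.cvtColor(c['img'],cv2.COLOR_RGB2HSV)
red=((im[...,0]>90)&(im[...,1]<45)&(im[...,2]<55)).astype(np.uint8)
bright=((im[...,0]>190)&(im[...,1]<60)).astype(np.uint8)
wood=((hsv[...,0]<15)&(hsv[...,1]>110)).astype(np.uint8); wood[260:]=0; red[260:]=0
for n,m,z in (('red',red,.05),('bright',bright,.05),('wood',wood,.024)):
    if m.sum()<20: continue
    r=cv2.minAreaRect(cv2.findNonZero(m)); bx=cv2.boxPoints(r)
    P=np.array([onz(c,*p,z) for p in bx]); e=np.diff(np.vstack([P,P[:1]]),axis=0)
    print(n,m.sum(),P.mean(0),np.linalg.norm(e,axis=1)*1e3,np.degrees(np.arctan2(e[:,1],e[:,0])),r)
print(im[205:232,324].tolist())
# two-view height of handle top
for n,cc in(('t',t),('s',s)):
    i=cc['img'].astype(int); m=((i[...,0]>130)&(i[...,1]<50)&(i[...,2]<60)).astype(np.uint8); m[:, :200]=0; m[:,300:]=0; m[:230]=0;m[320:]=0
    p=cv2.findNonZero(m)[:,0]; print(n,p.mean(0),p.min(0),p.max(0))
E
```

```text
red 546 [0.47077539 0.15754668 0.05      ] [32.31162422 16.87088313 32.48483567 17.23917878] [ 84.00487026  -6.10282899 -95.34757958 173.33066971] ((323.5024108886719, 216.07801818847656), (17.460758209228516, 32.82622528076172), 24.775142669677734)
wood 3534 [0.47184295 0.15674536 0.024     ] [63.94179812 62.10227258 65.05605858 64.66264368] [ 84.72642374  -4.24188284 -93.00918604 174.77490943] ((324.1724548339844, 211.9310302734375), (60.400962829589844, 60.926185607910156), 23.198591232299805)
[[165, 35, 27], [163, 31, 28], [164, 29, 27], [164, 29, 25], [163, 33, 28], [162, 26, 26], [161, 27, 18], [164, 30, 31], [163, 33, 27], [166, 36, 35], [163, 29, 26], [166, 38, 33], [164, 35, 31], [164, 33, 29], [162, 32, 26], [162, 28, 21], [161, 26, 24], [162, 25, 27], [163, 31, 27], [163, 29, 30], [164, 34, 30], [163, 33, 31], [162, 25, 25], [163, 36, 31], [162, 32, 27], [158, 30, 21], [155, 36, 30]]
t [232.         290.15151515] [226 287] [238 293]
s [267.35294118 241.58823529] [265 240] [269 243]
```

Emit:
carry_out(
  increments=[0,0.05,-2.4,0,0,-0.6,8.7,0,0.05,-2.4,0,0,-0.6,8.7,0,0.05,-2.4,0,0,-0.6,8.7,0,0.05,-2.4,0,0,-0.6,8.7,0,0.05,-2.4,0,0,-0.6,8.7,0,0,0,0,0,0,8.7,0,0,0,0,0,0,8.7,0,0,0,0,0,0,8.7],
)

```text
clock: 2.45
tool_pos: [0.4734, 0.1572, 0.1038]
eef_rot: [0.0, 0.739, 0.674, 0.001]
contact_force: [-0.4, 0.3, -0.0]
finger_gap: 1.001
gripper_force: 0.0
```

```bash
python3 - <<'E'
from h import *
s,c=snap('wrist','w2'); print(s['tool_pos'],s['eef_rot'])
im=c['img'].astype(int)
red=((im[...,0]>90)&(im[...,1]<45)&(im[...,2]<55)).astype(np.uint8)
n,l,st,ce=cv2.connectedComponentsWithStats(red); k=1+np.argmax(st[1:,4]); print(st[k],ce[k]); m=(l==k).astype(np.uint8)
r=cv2.minAreaRect(cv2.findNonZero(m)); bx=cv2.boxPoints(r); P=np.array([onz(c,*p,.05) for p in bx]); e=np.diff(np.vstack([P,P[:1]]),axis=0)
print(P.mean(0),np.linalg.norm(e,axis=1)*1e3,np.degrees(np.arctan2(e[:,1],e[:,0])),bx.tolist())
w1=load('w1'); print(tri([(w1,323.5,216.1),(c,*r[0])]))
E
```

```text
[0.47342301 0.15722892 0.10377257] [1.87533477e-04 7.38860959e-01 6.73856885e-01 1.16007773e-03]
[ 308  227   25   52 1192] [320.43120805 252.03775168]Traceback (most recent call last):
  File "<stdin>", line 6, in <module>
  File "h.py", line 19, in onz
    K,R,t=ext(c); o=-R.T@t; d=R.T@np.linalg.inv(K)@[u,v,1]; return o+d*(z-o[2])/d[2]
          ~~~^^^
  File "h.py", line 9, in ext
    w,x,y,z=c['rot']; T=np.eye(4); T[:3,:3]=R.from_quat([x,y,z,w]).as_matrix(); T[:3,3]=c['pos']
            ~^^^^^^^
KeyError: 'rot'
```

View pics/w2.png

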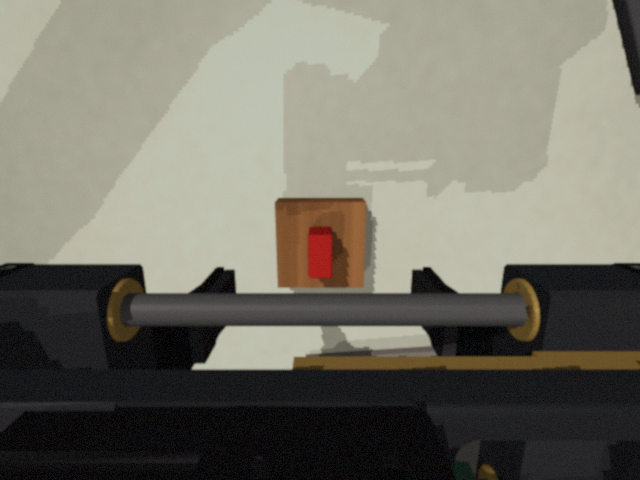

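The handle is at columns 308–332, its top face at rows about 236–277, and it is well aligned with the fingers.

```bash
python3 - <<'E'
from h import *
c=load('w2')
print(c['img'][225:280:2,320].tolist())
for u,v in((320,236),(320,278),(320,257),(308,257),(332,257)): print(onz(c,u,v,.05)*1e3)
print(tri([(load('w1'),323.5,216.1),(c,320.4,254)]))
E
```

```text
[[112, 68, 34], [109, 25, 17], [108, 7, 4], [112, 20, 19], [117, 20, 17], [156, 30, 29], [165, 35, 34], [167, 35, 31], [165, 31, 26], [165, 28, 28], [164, 25, 21], [164, 30, 21], [165, 32, 26], [167, 36, 32], [164, 33, 25], [165, 34, 26], [166, 35, 29], [165, 34, 29], [166, 35, 27], [167, 35, 31], [165, 34, 28], [164, 31, 30], [165, 29, 23], [164, 26, 23], [166, 35, 33], [163, 32, 26], [139, 39, 29], [93, 58, 37]]
[472.30802558 170.00685357  50.        ]
[469.63927197 141.65098979  50.        ]
[470.99433726 156.04873962  50.        ]
[463.25654325 156.76410216  50.        ]
[478.73291778 155.33330436  50.        ]
(array([0.47117064, 0.15680041, 0.04557365]), [np.float64(0.2), np.float64(0.2)])
```

Emit:
carry_out(
  increments=[-0.12,-0.06,-2.5,0,0,0,8.7,-0.12,-0.06,-2.5,0,0,0,5,0,0,-2,0,0,0,4,0,0,-0.5,0,0,0,3,0,0,0,0,0,0,2.4,0,0,0,0,0,0,0.8,0,0,0,0,0,0,0.8,0,0,0,0,0,0,0.8,0,0,0,0,0,0,0.8,0,0,0,0,0,0,0.8],
  squeeze=20,
)

```text
clock: 3.5
tool_pos: [0.4705, 0.1552, 0.0278]
eef_rot: [0.0, 0.74, 0.673, 0.0]
contact_force: [0.1, -0.2, -0.1]
finger_gap: 0.265
gripper_force: 0.0
```

Emit:
carry_out(
  increments=[0,0,0,0,0,0,0.8,0,0,0,0,0,0,0.8,0,0,2,0,0,0,0.8,0,0,4,0,0,0,0.8,0,0,4,0,0,0,0.8,1.1,-3,3,0,0,0,0.8,1.1,-3,3,0,0,0,0.8,1.1,-3,3,0,0,0,0.8,1.15,-3,3,0,0,0,0.8,1.15,-3,1.2,0,0,0,0.8,1.15,-3,0,0,0,0,0.8],
)

```text
clock: 4.6
tool_pos: [0.5393, -0.0262, 0.262]
eef_rot: [0.001, 0.74, 0.673, 0.002]
contact_force: [0.8, -0.4, 0.5]
finger_gap: 0.184
gripper_force: 20.0
```

Emit:
carry_out(
  increments=[0,0,0,0,0,0,0.8,0,0,0,0,0,0,0.8,0,0,0,0,0,0,0.8],
)

```text
clock: 4.9
tool_pos: [0.5373, -0.0237, 0.259]
eef_rot: [-0.001, 0.739, 0.674, -0.0]
contact_force: [0.0, 0.2, 0.1]
finger_gap: 0.18
gripper_force: 20.0
```

```bash
python3 - <<'E'
from h import *
s,c=snap('wrist','w3'); print(s['tool_pos'],s['eef_rot'],s['finger_gap'])
a=c['img'][120:300,220:420]; cv2.imwrite('pics/w3c.png',cv2.resize(a,None,fx=3,fy=3,interpolation=2)[:,:,::-1])
E
```

```text
[ 0.5372754  -0.02365075  0.25897126] [-6.62814216e-04  7.39112952e-01  6.73581117e-01 -2.91557781e-04] 0.17954498607674516
```

View pics/w3c.png

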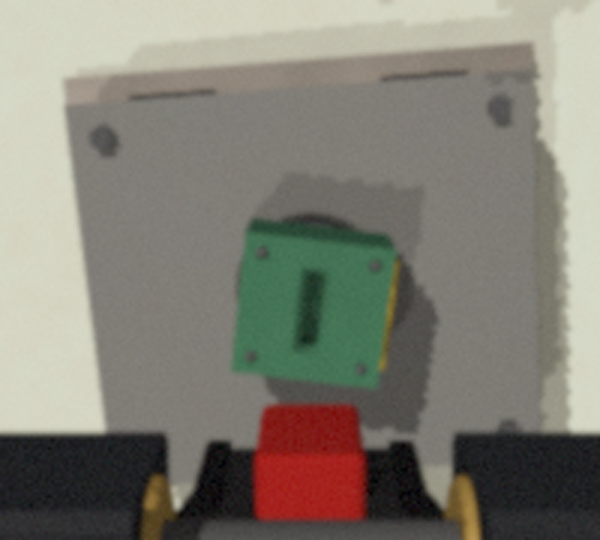

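The crop shows the slot centred at (311,309), its ends at (316,271) and (304,346), and the yellow front facing image right (+x). The gauge is well gripped.

```bash
python3 - <<'E'
from h import *
c=load('w3'); f=lambda p:(220+p[0]/3-.33,120+p[1]/3-.33)
c.pop('rvec',0)
hsv=cv2.cvtColor(c['img'],cv2.COLOR_RGB2HSV); g=((hsv[...,0]>55)&(hsv[...,0]<95)&(hsv[...,1]>110)&(hsv[...,2]>85)).astype(np.uint8)
g[:150]=0; r=cv2.minAreaRect(cv2.findNonZero(g)); P=np.array([onz(c,*p,.093) for p in cv2.boxPoints(r)]); e=np.diff(np.vstack([P,P[:1]]),axis=0)
print('top',r[0],P.mean(0),np.linalg.norm(e,axis=1)*1e3,np.degrees(np.arctan2(e[:,1],e[:,0])))
S=np.array([onz(c,*f(p),.093) for p in((316,271),(304,346),(311,309))]);print(S);d=S[0]-S[1];print(np.degrees(np.arctan2(d[1],d[0])),np.linalg.norm(d))
print(tri([(c,*f((311,309))),(load('t0'),311,262),(load('s0'),292,266)]))
# bunker plinth/roof far edge check, gripped gauge: expected blade/handle position
from scipy.spatial.transform import Rotation as R
w,x,y,z=c['rot'];T=R.from_quat([x,y,z,w])
print(proj(c,[c['pos']+T.apply([0,0,-.022]),c['pos']+T.apply([.015,.008,-.022]),c['pos']+T.apply([.015,-.008,-.022]),c['pos']+T.apply([.015,.008,.004]),c['pos']+T.apply([.015,-.008,.004])])*3-[660,360])
E
```

```text
top (323.8399658203125, 221.11996459960938) [ 0.53722792 -0.02494201  0.093     ] [43.61356714 43.00070575 43.81474993 44.3995863 ] [  75.84930162  -13.44414711 -102.31863837  166.30286361]
[[ 0.53935284 -0.01394998  0.093     ]
 [ 0.53326621 -0.03799854  0.093     ]
 [ 0.53664063 -0.02605759  0.093     ]]
75.79684048083847 0.024806861435213115
(array([ 0.53770073, -0.02614898,  0.09396921]), [np.float64(1.1), np.float64(0.7), np.float64(0.4)])
[[312.01705186 559.09938737]
 [368.53208376 461.83100607]
 [255.70558107 461.79071753]
 [359.94730542 407.00562492]
 [263.49598424 406.97301278]]
```

Emit:
carry_out(
  increments=[0,-0.14,-3,0,0,-0.55,0.8,0,-0.14,-3,0,0,-0.55,0.8,0,0,-3,0,0,0,0.8,0,0,-3,0,0,0,0.8,0,0,-1.9,0,0,0,0.8,0,0,0,0,0,0,0.8,0,0,0,0,0,0,0.8,0,0,0,0,0,0,0.8],
)

```text
clock: 5.75
tool_pos: [0.5388, -0.0273, 0.1218]
eef_rot: [0.001, 0.789, 0.615, 0.001]
contact_force: [-0.1, -0.2, -0.5]
finger_gap: 0.182
gripper_force: 20.0
```

```bash
python3 - <<'E'
from h import *
s,c=snap('wrist','w4'); print(s['tool_pos'],s['eef_rot'],s['contact_force'])
a=c['img'][180:380,200:440]; cv2.imwrite('pics/w4c.png',cv2.resize(a,None,fx=3,fy=3,interpolation=2)[:,:,::-1])
E
```

```text
[ 0.53879905 -0.02730181  0.12183199] [6.19459221e-04 7.88869066e-01 6.14560044e-01 1.07982411e-03] [-0.05876586 -0.23647809 -0.53143799]
```

View pics/w4c.png

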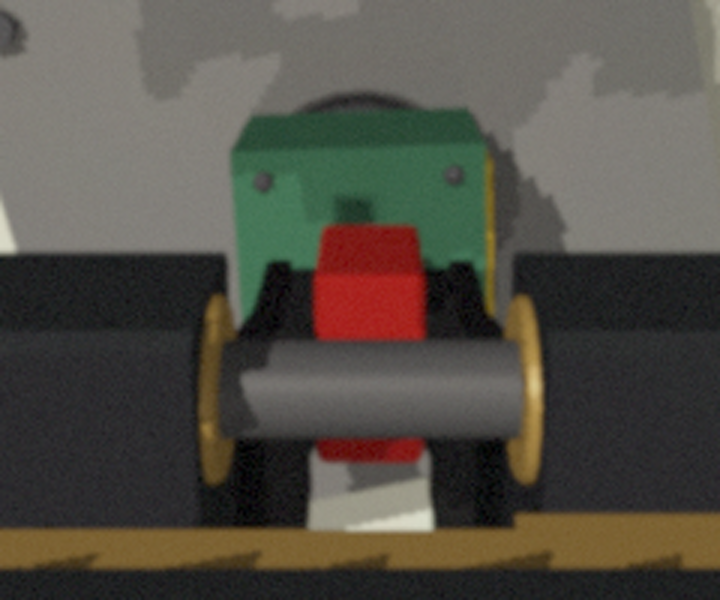

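The slot's far end is visible at crop (353,200), the cupola's back top edge runs (233,152)–(485,148), and the handle centre is at about column 369. I'll compute the offset.

```bash
python3 - <<'E'
from h import *
from scipy.spatial.transform import Rotation as R
c=load('w4'); c.pop('rvec',0); f=lambda p:(200+p[0]/3-.33,180+p[1]/3-.33)
w,x,y,z=c['rot'];T=R.from_quat([x,y,z,w])
tool=lambda X:T.inv().apply(X-c['pos'])*1e3
print('slot far end',tool(onz(c,*f((353,198)),.093)))
for p in((233,152),(485,148)): print('edge',tool(onz(c,*f(p),.093)))
# handle: bottom edge at tool z +4 (approx), top at -22 
K,Rm,t=ext(c)
for p,zt in(((326,228),4),((416,228),4),((315,276),-22),((425,276),-22)):
    print('handle',tool(onz(c,*f(p),c['pos'][2]-zt/1e3)))
E
```

```text
slot far end [13.09502307 -3.61702579 28.8360787 ]
edge [ 22.04245954 -26.04373954  28.79282553]
edge [22.8001028  21.11367925 28.90221774]
handle [14.92428016 -7.69039905  3.99635226]
handle [14.91865758  7.24119418  4.03075809]
handle [ 15.95045477  -8.16977815 -22.00386614]
handle [ 15.94308158   7.40496744 -21.96797976]
```

Emit:
carry_out(
  increments=[-0.25,0.06,0,0,0,0,0.8,0,0,0,0,0,0,0.8,0,0,-0.5,0,0,0,0.8,0,0,-0.4,0,0,0,0.8,0,0,-0.3,0,0,0,0.8,0,0,-0.2,0,0,0,0.8,0,0,0,0,0,0,0.8],
)

```text
clock: 6.5
tool_pos: [0.5353, -0.0272, 0.1062]
eef_rot: [0.0, 0.789, 0.614, -0.0]
contact_force: [0.8, -0.7, -0.6]
finger_gap: 0.186
gripper_force: 20.0
```

Emit:
carry_out(
  increments=[0,0,-0.3,0,0,0,0.8,0,0,-0.3,0,0,0,0.8,0,0,-0.2,0,0,0,0.8,0,0,-0.2,0,0,0,0.8,0,0,0,0,0,0,0.8],
)

```text
clock: 7.0
tool_pos: [0.5353, -0.0271, 0.0967]
eef_rot: [-0.0, 0.789, 0.614, -0.0]
contact_force: [-0.6, -0.0, 2.1]
finger_gap: 0.183
gripper_force: 20.0
```

Emit:
carry_out(
  increments=[0,0,-0.1,0,0,0,0.8,0,0,-0.1,0,0,0,0.8,0,0,0,0,0,0,0.8],
)

```text
clock: 7.3
tool_pos: [0.5354, -0.0271, 0.0967]
eef_rot: [-0.001, 0.789, 0.614, 0.0]
contact_force: [-6.4, -0.0, 18.2]
finger_gap: 0.181
gripper_force: 20.0
```

Seated: the force is 18 N with no further travel, at the expected height. Release, rise and turn 90°.

Emit:
carry_out(
  increments=[0,0,0.15,0,0,0,3,0,0,0,0,0,0,6,0,0,0,0,0,0,8.7,0,0,0,0,0,0,8.7,0,0,2,0,0,0,8.7,0,0,4,0,0,0,8.7,0,0,4,0,0,1,8.7,0,0,4,0,0,1,8.7,0,0,1,0,0,1,8.7,0,0,0,0,0,1,8.7,0,0,0,0,0,1,8.7,0,0,0,0,0,1,8.7],
)

```text
clock: 8.5
tool_pos: [0.5351, -0.027, 0.2459]
eef_rot: [-0.0, 0.468, 0.883, -0.0]
contact_force: [-0.0, 0.3, -0.8]
finger_gap: 1.001
gripper_force: 0.0
```

Emit:
carry_out(
  increments=[0,0,0,0,0,1,8.7,0,0,0,0,0,1,8.7,0,0,0,0,0,1,8.7,0,0,0,0,0,1,8.7,0,0,0,0,0,1.15,8.7,0,0,0,0,0,0,8.7,0,0,0,0,0,0,8.7,0,0,0,0,0,0,8.7],
)

```text
clock: 9.3
tool_pos: [0.5352, -0.0271, 0.2459]
eef_rot: [-0.0, 0.137, 0.991, -0.0]
contact_force: [0.6, 1.3, -0.5]
finger_gap: 1.001
gripper_force: 0.0
```

```bash
python3 - <<'E'
from h import *
s,c=snap('wrist','w5'); print(s['tool_pos'],s['eef_rot'],s['contact_force'],s['joint_positions'])
a=c['img'][120:360,180:460]; cv2.imwrite('pics/w5c.png',cv2.resize(a,None,fx=2.5,fy=2.5,interpolation=2)[:,:,::-1])
E
```

```text
[ 0.53524484 -0.02712975  0.2459252 ] [-1.44243523e-04  1.36865585e-01  9.90589618e-01 -1.91509798e-05] [ 0.64785264  1.25480414 -0.52438906] [-0.31465783  0.22162813  0.34151345  1.8508264  -0.08341955  1.08329121
  1.3544872 ]
```

View pics/w5c.png

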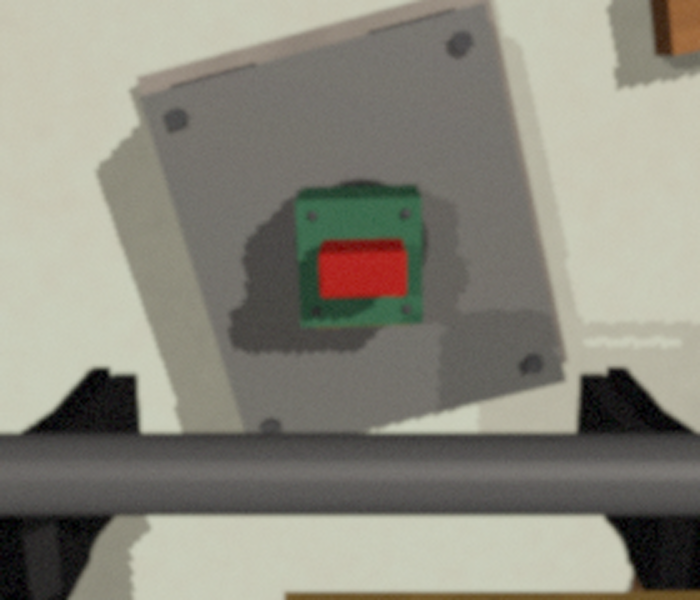

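The gauge stands in the cupola, square with the fingers. The cupola's top corners are at about (298,198), (420,198), (422,322) and (302,325) in the crop, and the handle top spans (319–407, 252–298).

```bash
python3 - <<'E'
from h import *
from scipy.spatial.transform import Rotation as R
c=load('w5'); c.pop('rvec',0); f=lambda p:(180+p[0]/2.5-.3,120+p[1]/2.5-.3)
w,x,y,z=c['rot'];T=R.from_quat([x,y,z,w]); tool=lambda X:T.inv().apply(X-c['pos'])*1e3
P=np.array([onz(c,*f(p),.093) for p in((298,198),(420,198),(422,322),(302,325))]); print(P.mean(0),tool(P)); print(tool(P).mean(0))
H=np.array([onz(c,*f(p),.119) for p in((319,252),(404,252),(407,298),(321,298))]); print(tool(H),tool(H).mean(0))
E
```

```text
[ 0.53589319 -0.02690067  0.093     ] [[ 23.06700134 -22.27252312 152.93340681]
 [ 23.07875038  21.94981247 152.92998618]
 [-23.68856278  23.52900539 152.91674427]
 [-24.87657071 -21.57373743 152.9199031 ]]
[ -0.60484544   0.40813933 152.92501009]
[[  8.43503322 -13.68049024 126.92863576]
 [  8.44325004  15.0257363  126.92641548]
 [ -7.60750373  16.26397367 126.92181689]
 [ -7.61645944 -13.17028032 126.92409334]] [  0.41358002   1.10973485 126.92524037]
```

Emit:
carry_out(
  increments=[0,0,-4,0,0,0,8.7,0,0,-4,0,0,0,8.7,0,0,-4,0,0,0,8.7,0,0,-3.5,0,0,0,8.7,0,0,-2,0,0,0,8.7,0,0,-1,0,0,0,7,0,0,0,0,0,0,6,0,0,0,0,0,0,5,0,0,0,0,0,0,4,0,0,0,0,0,0,4,0,0,0,0,0,0,4,0,0,0,0,0,0,4],
  squeeze=30,
)

```text
clock: 10.55
tool_pos: [0.5358, -0.027, 0.0618]
eef_rot: [0.001, 0.136, 0.991, 0.0]
contact_force: [-1.7, 0.1, 4.2]
finger_gap: 0.526
gripper_force: 29.8
```

Gap is 45.8 mm, so the cupola is gripped. Before lifting I'll compute the lens pose from views already taken: the plate front edge in w1, plus the side and top views.

```bash
python3 - <<'E'
from h import *
c=load('w1'); c.pop('rvec',0); s,t=load('s0'),load('t0')
im=c['img'].astype(int).sum(2)
# front edge of plate (top edge boundary) per row, plate dark (<180)
for r in range(104,214,8): print(r,im[r,540:580:2].tolist())
print(im[100:118,600].tolist(), im[196:222,580].tolist())
print(tri([(s,343,153),(t,162.7,188)]),tri([(s,343,153),(t,163,186)]))
a=cv2.resize(c['img'][90:230,520:640],None,fx=4,fy=4,interpolation=2)
b=cv2.resize(t['img'][140:215,125:215],None,fx=7,fy=7,interpolation=2)
h=max(a.shape[0],b.shape[0]); o=np.zeros((h,a.shape[1]+b.shape[1],3),np.uint8); o[:a.shape[0],:a.shape[1]]=a; o[:b.shape[0],a.shape[1]:]=b
o=np.clip(o.astype(float)*1.6,0,255).astype(np.uint8); cv2.imwrite('pics/c2.png',o[:600,:800,::-1]); print(o.shape)
E
```

```text
104 [489, 475, 486, 482, 478, 483, 482, 476, 481, 488, 484, 483, 484, 486, 484, 479, 481, 483, 483, 476]
112 [476, 485, 489, 478, 479, 485, 479, 478, 483, 406, 169, 59, 98, 160, 160, 170, 167, 156, 156, 172]
120 [476, 474, 477, 475, 474, 476, 475, 478, 457, 216, 62, 86, 117, 160, 179, 167, 167, 173, 168, 168]
128 [479, 482, 477, 472, 470, 479, 486, 481, 388, 115, 52, 85, 149, 160, 163, 147, 162, 170, 179, 162]
136 [479, 479, 481, 478, 481, 482, 482, 435, 200, 75, 95, 128, 164, 171, 166, 169, 160, 171, 154, 169]
144 [473, 477, 481, 474, 471, 479, 478, 369, 94, 71, 105, 154, 174, 185, 178, 182, 186, 196, 204, 209]
152 [479, 478, 478, 477, 481, 482, 455, 226, 80, 93, 155, 188, 203, 191, 197, 192, 190, 200, 206, 193]
160 [469, 474, 478, 476, 478, 462, 324, 84, 77, 108, 185, 195, 204, 190, 186, 197, 199, 200, 189, 202]
168 [478, 468, 467, 470, 469, 449, 191, 78, 91, 148, 198, 201, 187, 190, 194, 197, 203, 201, 193, 203]
176 [521, 501, 475, 501, 517, 413, 96, 94, 141, 198, 197, 212, 195, 195, 202, 209, 210, 182, 209, 190]
184 [533, 527, 529, 530, 477, 189, 89, 109, 179, 209, 197, 196, 194, 199, 203, 198, 198, 196, 198, 197]
192 [529, 531, 533, 529, 390, 89, 94, 145, 189, 197, 199, 187, 195, 199, 201, 202, 188, 211, 197, 188]
200 [535, 527, 523, 469, 186, 93, 123, 183, 212, 204, 203, 199, 200, 202, 198, 210, 203, 198, 200, 195]
208 [525, 529, 515, 387, 346, 345, 339, 333, 334, 325, 330, 336, 334, 338, 343, 350, 356, 357, 355, 356]
[478, 483, 480, 478, 481, 482, 472, 433, 349, 226, 173, 156, 156, 176, 158, 165, 174, 176] [199, 192, 203, 197, 208, 195, 199, 184, 189, 212, 266, 328, 352, 350, 349, 351, 382, 454, 510, 526, 520, 519, 524, 512, 520, 521]
(array([0.67468437, 0.28367408, 0.24307288]), [np.float64(1.9), np.float64(1.9)]) (array([0.67665703, 0.28298104, 0.24380616]), [np.float64(0.2), np.float64(0.2)])
(560, 1110, 3)
```

View pics/c2.png

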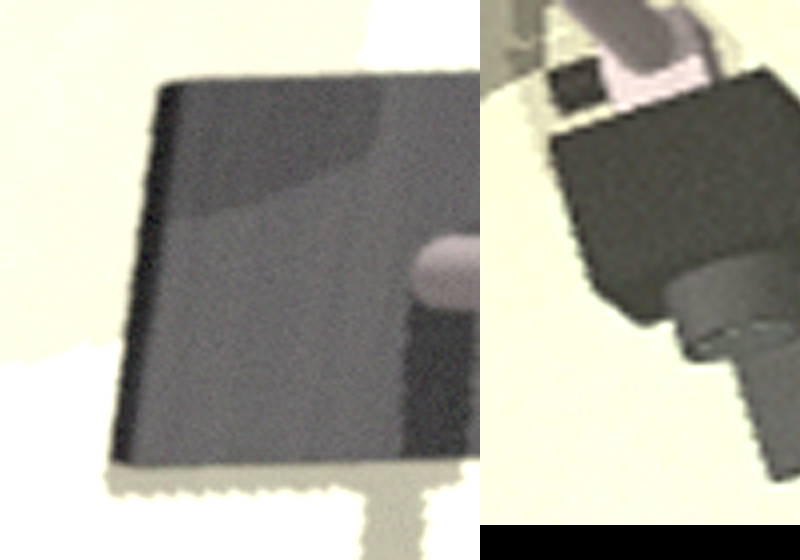

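The plate's front top edge runs crop (181,80)–(135,463) and its foot edge (160,85)–(113,463). In the top view the barrel front ellipse is centred near crop (745,335).

```bash
python3 - <<'E'
from h import *
c=load('w1'); c.pop('rvec',0); s,t=load('s0'),load('t0')
f=lambda p:(520+p[0]/4-.37,90+p[1]/4-.37)
for z,a,b in((.012,(181,80),(135,463)),(0,(160,85),(113,463))):
    A,B=onz(c,*f(a),z),onz(c,*f(b),z); e=A-B; n=np.array([e[1],-e[0],0]); n/=np.linalg.norm(n)
    if n[0]>0:n=-n
    L=(A+B)/2+n*.015
    print(A,B,np.linalg.norm(e),'yaw',np.degrees(np.arctan2(-n[1],-n[0])),'lens',L)
L[2]=.243
g=lambda p:(125+(p[0]-480)/7-.43,140+p[1]/7-.43)
print('t0 lens px',g((740,335)),tri([(s,343,153),(t,*g((740,335)))]))
for L in(L,): print(proj(s,L),proj(t,L))
E
```

```text
[0.66819819 0.33204315 0.012     ] [0.70345203 0.24135174 0.012     ] 0.09730244115018492 yaw 21.24225307667056 lens [0.67184426 0.28126276 0.012     ]
[0.67065557 0.33286564 0.        ] [0.70584308 0.24013621 0.        ] 0.09918118841877928 yaw 20.77996411785039 lens [0.67422508 0.28117923 0.        ]
t0 lens px (161.71285714285713, 187.42714285714285) (array([0.67545685, 0.28601902, 0.24211587]), [np.float64(1.3), np.float64(1.3)])
[[342.19633549 153.55133271]] [[163.89813834 187.33726152]]
```

Lift straight out.

Emit:
carry_out(
  increments=[0,0,0.6,0,0,0,4,0,0,1,0,0,0,4,0,0,2,0,0,0,4,0,0,3,0,0,0,4,0,0,4,0,0,0,4,0,0,4,0,0,0,4,0,0,4,0,0,0,4,0,0,4,0,0,0,4,0,0,4,0,0,0,4,0,0,4,0,0,0,4,0,0,3,0,0,0,4,0,0,0.4,0,0,0,4],
)

```text
clock: 11.75
tool_pos: [0.5364, -0.0277, 0.4057]
eef_rot: [0.004, 0.136, 0.991, 0.001]
contact_force: [0.7, 0.5, -1.8]
finger_gap: 0.529
gripper_force: 29.8
```

Emit:
carry_out(
  increments=[1.38,2.42,0,0,0,-0.73,4,1.38,2.42,0,0,0,-0.73,4,1.38,2.42,0,0,0,-0.73,4,1.38,2.42,0,0,0,-0.73,4,1.38,2.42,0,0,0,-0.73,4,1.38,2.42,0,0,0,-0.73,4,1.38,2.42,0,0,0,-0.73,4,1.38,2.42,0,0,0,-0.73,4,1.38,2.42,0,0,0,-0.73,4,0,0,0,0,0,0,4,0,0,0,0,0,0,4,0,0,0,0,0,0,4],
)

```text
clock: 12.95
tool_pos: [0.6591, 0.1892, 0.4004]
eef_rot: [-0.0, 0.561, 0.828, -0.001]
contact_force: [0.7, -0.2, -1.9]
finger_gap: 0.526
gripper_force: 29.8
```

```bash
python3 - <<'E'
from h import *
s,c=snap('wrist','w6'); print(s['tool_pos'],s['eef_rot'],s['joint_positions'])
c=load('w6'); c.pop('rvec',0)
P=proj(c,[[.673,.282,.243],[.716,.299,.269]]);print(P)
a=c['img'][100:250,330:530]; cv2.imwrite('pics/w6c.png',np.clip(cv2.resize(a,None,fx=4,fy=4,interpolation=2).astype(float)*1.5,0,255).astype(np.uint8)[:,:,::-1])
E
```

```text
[0.65909671 0.18916708 0.4003975 ] [-1.92293950e-04  5.60922791e-01  8.27867593e-01 -9.12770895e-04] [-0.59766489  0.41868594  0.40245762  1.25016681 -0.15930665  1.50526359
  0.16383036]
[[378.02099685 131.57515679]
 [440.39698346 130.31991726]]
```

View pics/w6c.png

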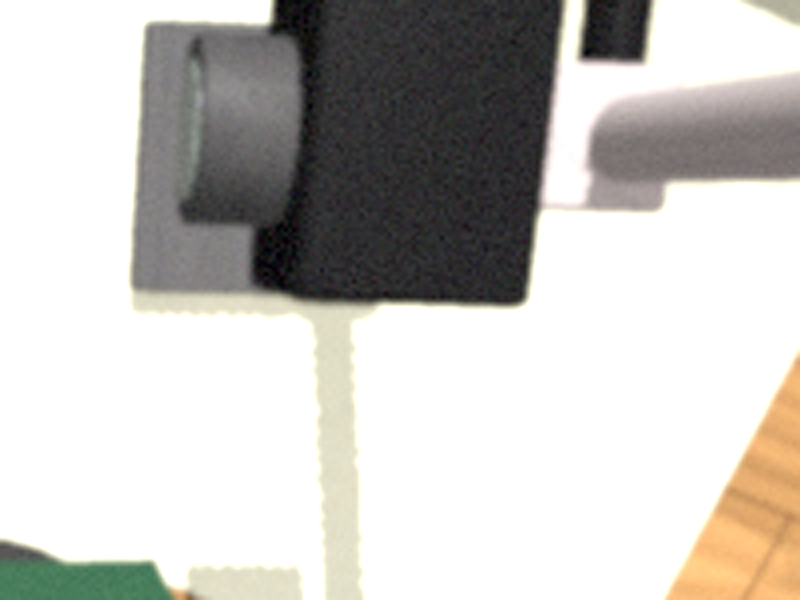

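The barrel front rim is centred at about crop (193,130), full (378,132). My prediction was (378.0,131.6). The plate front edge runs (147,22)–(133,288), and the head's near top edge (300,298)–(525,303).

```bash
python3 - <<'E'
from h import *
c=load('w6'); c.pop('rvec',0); s,t=load('s0'),load('t0')
f=lambda p:(330+p[0]/4-.37,100+p[1]/4-.37)
A,B=onz(c,*f((147,22)),.012),onz(c,*f((133,288)),.012); e=A-B; n=np.array([-e[1],e[0],0])/np.linalg.norm(e); print('plate',np.linalg.norm(e),np.degrees(np.arctan2(e[1],e[0]))-90,(A+B)/2)
n=n*np.sign(-n[0]); print((A+B)/2+.015*n)
A,B=onz(c,*f((300,298)),.269),onz(c,*f((525,303)),.269); e=B-A; print('head edge',np.linalg.norm(e),np.degrees(np.arctan2(e[1],e[0])),A,B)
print(tri([(c,*f((193,130))),(s,343,153)]),tri([(c,*f((193,130))),(s,343,153),(t,162.5,187.4)]))
E
```

```text
plate 0.09725141776910033 20.337141727082553 [0.68679089 0.28642914 0.012     ]
[0.67272593 0.28121598 0.012     ]
head edge 0.04670960426685403 20.527205485323982 [0.70406921 0.25679555 0.269     ] [0.74781302 0.27317437 0.269     ]
(array([0.67463216, 0.28136189, 0.24433295]), [np.float64(1.7), np.float64(1.7)]) (array([0.67440099, 0.28253939, 0.24396579]), [np.float64(1.8), np.float64(2.0), np.float64(1.4)])
```

Emit:
carry_out(
  increments=[-0.87,0.4,0,0,0,0.925,4,-0.87,0.4,0,0,0,0.925,4,-0.87,0.4,0,0,0,0.925,4,-0.87,0.4,0,0,0,0.925,4,-0.87,0.4,0,0,0,0.925,4,-0.87,0.4,0,0,0,0.925,4,-0.87,0.4,0,0,0,0.925,4,-0.87,0.4,0,0,0,0.925,4,-0.87,0.4,0,0,0,0.925,4,-0.87,0.4,0,0,0,0.925,4,-0.87,0.4,0,0,0,0.925,4,-0.87,0.4,0,0,0,0.925,4],
)

```text
clock: 14.2
tool_pos: [0.5546, 0.2373, 0.4015]
eef_rot: [0.0, -0.181, 0.984, -0.0]
contact_force: [-0.4, 0.2, -2.2]
finger_gap: 0.53
gripper_force: 29.8
```

Emit:
carry_out(
  increments=[0,0,-2,0,0,0,4,0,0,-3,0,0,0,4,0,0,-3,0,0,0,4,0,0,-3,0,0,0,4,0,0,-3,0,0,0,4,0,0,-2,0,0,0,4,0,0,-1,0,0,0,4,0,0,0,0,0,0,4,0,0,0,0,0,0,4,0,0,0,0,0,0,4],
)

```text
clock: 15.2
tool_pos: [0.556, 0.2389, 0.2328]
eef_rot: [0.001, -0.179, 0.984, 0.0]
contact_force: [0.5, 0.2, -1.0]
finger_gap: 0.524
gripper_force: 29.8
```

```bash
python3 - <<'E'
from h import *
from scipy.spatial.transform import Rotation as R
s,c=snap('side','s9'); _,t=snap('top','t9')
w,x,y,z=s['eef_rot'];T=R.from_quat([x,y,z,w]); print(s['tool_pos'],T.as_matrix()[:,0],T.as_matrix()[:,2],np.degrees(np.arctan2(-T.as_matrix()[1,0],-T.as_matrix()[0,0])),s['finger_gap'])
E
```

```text
[0.55600903 0.23890415 0.23278553] [-0.93595012 -0.35211988 -0.00299495] [ 0.00267413  0.00139748 -0.99999545] 20.617128157346908 0.5235017032272328
```

Emit:
carry_out(
  increments=[-0.1,-0.15,-0.4,0,0,0,4,0,0,-0.3,0,0,0,4,0,0,0,0,0,0,4,0,0,0,0,0,0,4,0,0,0,0,0,0,4],
)

```text
clock: 15.8
tool_pos: [0.5542, 0.2373, 0.2241]
eef_rot: [-0.0, -0.179, 0.984, 0.0]
contact_force: [-0.3, 1.0, -1.5]
finger_gap: 0.529
gripper_force: 29.8
```

```bash
python3 - <<'E'
from h import *
from scipy.spatial.transform import Rotation as R
s,c=snap('side','s10'); _,t=snap('top','t10')
w,x,y,z=s['eef_rot'];M=R.from_quat([x,y,z,w]).as_matrix(); print(s['tool_pos'],M[:,2],np.degrees(np.arctan2(-M[1,0],-M[0,0])),s['finger_gap'])
slit=s['tool_pos']+M@[-.0266,0,-.0175]; L=np.array([.6735,.282,.2435]); d=L-slit;print('slit',slit,'to lens',d@[.936,.352,0],d@[-.352,.936,0],d[2])
print('exp px side',proj(c,slit),'top',proj(t,slit))
for n,k in(('side',c),('top',t)):
    hsv=cv2.cvtColor(k['img'],cv2.COLOR_RGB2HSV); p=proj(k,slit)[0].astype(int); 
    for nm,lo,hi in(('yellow',(18,120,80),(35,255,255)),('green',(50,90,30),(90,255,255)),('red',(0,180,80),(6,255,255))):
        m=cv2.inRange(hsv,lo,hi); q=np.zeros_like(m); q[p[1]-40:p[1]+40,p[0]-45:p[0]+45]=m[p[1]-40:p[1]+40,p[0]-45:p[0]+45]; nz=cv2.findNonZero(q)
        if nz is not None: nz=nz[:,0]; print(n,nm,len(nz),nz.mean(0),nz.min(0),nz.max(0))
# expected panel/handle points (side)
cu=lambda v:s['tool_pos']+M@(np.array([-.0006-v[0],-v[1],-(v[2]-.0185)]))
print('side exp handle centre',proj(c,cu([0,0,.063])),'cup top corners',proj(c,[cu([a,b,h]) for h in(.0,.05) for a in(-.024,.024) for b in(-.023,.023)]).round(1).tolist())
E
```

```text
[0.55417477 0.23728058 0.2240737 ] [-3.54091978e-05  8.09850206e-05 -9.99999996e-01] 20.63329228279218 0.5291052580208597
slit [0.57906913 0.24665262 0.24157358] to lens 0.10082957034690593 -0.00015451665955443922 0.0019264203823594617
exp px side [[306.84769958 159.72781764]] top [[178.1992178  233.22599884]]
side green 149 [294.14765101 164.80536913] [288 155] [308 174]
side exp handle centre [[297.54028495 151.71738164]] cup top corners [[286.1, 171.6], [292.2, 179.0], [302.9, 168.7], [309.4, 175.9], [285.8, 154.3], [292.0, 161.4], [302.9, 151.5], [309.5, 158.5]]
```

Emit:
carry_out(
  increments=[0.08,0.03,0.15,0,0,0,4,0,0,0,0,0,0,4,0,0,0,0,0,0,4,0,0,0,0,0,0,4,0,0,0,0,0,0,4],
)

```text
clock: 16.4
tool_pos: [0.5549, 0.2375, 0.2255]
eef_rot: [-0.0, -0.179, 0.984, 0.0]
contact_force: [0.1, 0.2, -2.1]
finger_gap: 0.529
gripper_force: 29.8
```

```bash
python3 - <<'E'
from h import *
from scipy.spatial.transform import Rotation as R
s,_=snap('wrist','w11'); c=load('w11'); c.pop('rvec',0)
w,x,y,z=s['eef_rot'];M=R.from_quat([x,y,z,w]).as_matrix()
slit=s['tool_pos']+M@[-.0266,0,-.0175]; d=np.array([.6735,.282,.2435])-slit;print(s['clock'],s['finger_gap'],s['dq'].round(3),'to lens',d@[.936,.352,0],d@[-.352,.936,0],d[2])
im=c['img'].astype(int); m=((im[...,0]>60)&(im[...,1]<.4*im[...,0])&(im[...,2]<.4*im[...,0])).astype(np.uint8)
n,l,st,ce=cv2.connectedComponentsWithStats(m); print([r.tolist() for r in st[1:] if r[4]>40])
cu=lambda v:s['tool_pos']+M@(np.array([-.0006-v[0],-v[1],-(v[2]-.0185)]))
print(proj(c,[cu([a,b,h]) for h in(.05,.076) for a in(-.008,.008) for b in(-.015,.015)]).round(0).tolist())
k=load('s10'); i=k['img'][135:180,280:320].astype(int); r=(i[...,0]>1.8*i[...,1])&(i[...,0]>50); print(np.argwhere(r).mean(0)+[135,280] if r.any() else None, r.sum())
E
```

```text
16.4 0.5292203237965192 [-0.001 -0.     0.001  0.     0.002  0.     0.   ] to lens 0.10009079298333177 -0.0001004640630341766 0.0004792635885577101
[[283, 327, 88, 30, 2533]]
[[360.0, 302.0], [286.0, 302.0], [359.0, 337.0], [287.0, 337.0], [368.0, 335.0], [278.0, 335.0], [367.0, 377.0], [280.0, 377.0]]
[154.2 294.4] 5
```

```bash
python3 -c "from h import *; print(close_job())"
```

```text
the job is handed in; nothing more can be done
None
```

The job is handed in: the gauge is pushed home in the cupola, and the gripper holds the cupola upright at the camera, slit facing the lens, by my estimate 100 mm away and within 1 mm of lens height and centre (lens position good to about 2 mm).

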